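# Settle the turned bowl in its finishing ring

### The job

The round-bottomed wooden bowl has to be waxed: slide it along the board, without lifting it off, until it drops into the white ring, and leave it sitting centred and level there, rim horizontal. Do not disturb the wax tin on the board or the other things on the bench.

Things in the scene. Friction and masses are not known exactly. Their poses are not given: they have to be found in the camera images.
- bowl: turned wooden bowl, loose, 0.3 kg. Outside a half ball of radius 60 mm (120 mm across, 60 mm high) without a foot; wall 8 mm, flat inner floor 12 mm above the lowest point. Origin: lowest point of the underside; z points up out of the mouth, rim at z = 60 mm. Stands level on the board but leans when dragged; in the ring friction keeps any lean, and pressing the high side of the rim down levels it.
- bowl_centre (a point): centre of the bowl's ball shape, also the centre of its mouth at rim height. However the bowl leans, it is 60 mm above the board's top when the bowl stands on the board and 47 mm above it when seated in the ring.
- stand: fixed stand: plywood board 150 mm (x) by 420 mm (y), its top face 34 mm above the bench, on two dark battens, with a strip 11 mm high and 10 mm wide along each short end. Origin: on the bench under the middle of the board; y runs along the board. The bowl and the wax tin stand on it, one near each end, about 135 mm from the ring; which end is which changes.
- ring_centre (a point): centre of the white nylon ring seat in the middle of the board, at the level of the board's top face. The ring is a round bar 8 mm thick, bent to 72 mm inside and 88 mm outside diameter, set round an open hole; it stands 1 mm above the board. Its axes are those of the stand.
- wax_tin: low round cream-coloured tin, 72 mm across, 28 mm high, loose, standing on the other end of the board. Origin at the centre of its underside. Leave it alone.
- sanding_block: brown sanding block 63 x 114 x 31 mm, loose on the bench to the left of the stand. Origin at the centre of its underside. Leave it alone.
- masking_roll: roll of masking tape, 82 mm across, 24 mm high, loose on the bench to the left of the stand. Origin at the centre of its underside. Leave it alone.

How it is judged:
By the outcome, as a careful person would: the job done as asked, in the order asked, and still so for the second after the job is handed in, with the robot touching nothing.
It also fails if it takes over 61 s, if anything falls off the work surface, if the arm or the gripper's body presses on something with over 40 N, if the wrist force passes 120 N, or if a joint passes its speed limit or range.

### The arm

A 6-joint arm with a two-finger parallel gripper is mounted at the origin on the work surface; the furniture and walls round the work are solid. World frame = base frame: x ahead of the robot, y to its left, z up, the work surface at z = 0. Lengths are in m, angles in rad, forces in N, time in s.
With the tool pointing down it reaches from about 0.375 to 0.9 m from the base axis. Payload 3.1 kg.
Tool frame: the origin (TCP) lies at the very end of the fingers, on their centre line; the grasp point (between the pads) lies 19 mm behind it; z points along the fingers, y is the direction in which the jaws open and shut (so a half turn about z gives the same grasp; the last joint's range is limited). The gripper opens to 85 mm and grips with 20 to 120 N. Pads are 22 mm wide; open, the fingers measure 114 mm over their backs; the gripper's body (76 mm by 85 mm) begins 54 mm behind the grasp point. The pads swing forward as they close: fully open they stand 13 mm farther back than shut.
Start: joints at [0.978, 0.527, 1.433, -0, 1.181, -0.178], TCP at [0.252, 0.572, 0.194] pointing down, gripper open.
Joint ranges: [-3.08, 3.08], [-0.75, 2.2], [0.22, 2.44], [-1.43, 4.57], [0, 2.65], [-2.85, 2.85]. Speed limits (rad/s): [2.79, 2.79, 3.14, 3.14, 3.14, 3.14].

### API

Orientations are given as a unit quaternion [x, y, z, w].
In Python, from station import manip gives the robot as it stands. The module is installed in compiled form; this text tells all that it offers.
- The arm moves only by the tool send_rows, never from a script. Its argument "commands" is a list of rows, each an object with "delta_pos": the shift along the world's x, y, z in cm, a list of three; "yaw": the turn about the world's z in rad. A call has 1 to 10 rows; each row shifts and turns the pose as measured when the row begins; what a row does not reach is not made up. A row lasts 1/8 s, in which the tool goes at most 62.5 mm and 10.7 degrees, less where a joint would pass 70% of its speed; a pose out of reach is approached as far as the arm can. A call is refused whole if a number of a shift passes 6.25 or a number of a turn 0.188, either way. A call with a gripper value outside its range is refused whole. "grip" is the closure, from -1 (fully open) to 1 (shut), set as the call begins (left out, the last holds). The fingers move at their own pace and stop on an object; "force" is the grip in N (left out, the last holds). Time passes only in rows, so rows that do not move let the fingers close. It gives the time, the measured TCP pose, the force and the opening at its end, in the units of the state.
- manip.sense(): the state, without advancing time (a new reading comes with each control period).
- manip.snapshot(name): name is "scene" or "top" or "wrist"; returns the picture (400x640x3 uint8, blue, green, red); there is no depth.
- manip.get_calibration(name): a dict with "fx", "fy", "cx", "cy" (pixels), "world_to_cam" (4x4, takes a point from world to camera coordinates); the wrist camera has in their place "mount" (4x4, takes a point from camera to tool coordinates, whose origin is the TCP and whose axes are the flange's). Camera axes: x right, y down, z forward; pixel columns grow to the right and rows downward; lengths in m; the calibration is good to about 2 mm. A picture is of the moment at which its call begins: read the wrist's pose just before it. get_calibration takes no time and is no camera call.
- manip.sign_off(): hands the job in, once; it reports no verdict.
The state is a dict: "t": time; "q": joint angles; "qd": joint speeds; "tau": joint torques, N m; "tcp_pos": TCP position; "tool_rot": TCP orientation; "force": force on the tool from outside, world axes, zero at the start; "ft_torque": the same for the moment, N m; "finger_gap": opening from 0.0 (shut) to 1.0 (fully open).
Only numpy, scipy, OpenCV 4.12 (cv2) and the standard library are available. Lean on these libraries where they do the work, as an engineer would, in place of code of your own. Each camera call takes 0.05 s, during which the arm holds its last target. There are 200 camera calls.

## Working session

There is one attempt and no reset: what is moved stays moved. The work goes in short steps, Python scripts to look and compute and a tool call to move; the robot and the scene stay as the last step left them, time stands still between calls to the robot, and variables do not carry over. Pictures are saved under pics/ and viewed, about 8 in all and at most 12, crops included, and the job is handed in when it is done.

Besides the shell and the picture viewer there is one more tool, called after "Call:" as name(argument=value, ...) on one line, values as JSON. send_rows: Moves the arm, as the interface text tells. Its arguments: {"type":"object","properties":{"commands":{"type":"array","items":{"type":"object","properties":{"delta_pos":{"type":"array","items":{"type":"number"}},"yaw":{"type":"number"}}}},"grip":{"type":"number"},"force":{"type":"number"}},"required":["commands"]}

```bash
mkdir -p pics; cat > h.py <<'E'
import numpy as np, cv2
from station import manip
def ray(c,u,v):
    M=np.array(c["world_to_cam"]);R=M[:3,:3];t=M[:3,3]
    d=R.T@np.array([(u-c["cx"])/c["fx"],(v-c["cy"])/c["fy"],1]);o=-R.T@t
    return o,d
def onplane(c,u,v,z):
    o,d=ray(c,u,v);return o+d*(z-o[2])/d[2]
def proj(c,p):
    M=np.array(c["world_to_cam"]);q=M[:3,:3]@np.array(p)+M[:3,3]
    return c["fx"]*q[0]/q[2]+c["cx"],c["fy"]*q[1]/q[2]+c["cy"]
E
python3 - <<'E'
from h import *
s=manip.sense();print(s)
for n in("scene","top"):
    im=manip.snapshot(n);cv2.imwrite(f"pics/{n}0.png",im)
    c=manip.get_calibration(n);M=np.array(c["world_to_cam"]);print(n,c["fx"],c["cx"],c["cy"],-M[:3,:3].T@M[:3,3])
E
```

```text
{'t': 0.0, 'q': array([ 9.77494851e-01,  5.28449999e-01,  1.43387900e+00,  4.66142862e-06,
        1.18140005e+00, -1.78499725e-01]), 'qd': array([ 4.17556801e-04,  4.94319547e-04,  6.91287260e-04, -3.50397504e-04,
        1.15350815e-03,  4.35466725e-05]), 'tau': array([-6.93873972e-05, -4.42359674e+01, -1.78025115e+01, -1.67334751e-04,
        8.23192036e-03, -2.40115170e-06]), 'tcp_pos': array([0.25140802, 0.57135201, 0.19295105]), 'tool_rot': array([ 2.05917925e-01,  9.78568683e-01, -9.88827874e-04, -4.04058349e-04]), 'force': array([ 0.28345544, -0.21301806, -0.33159177]), 'ft_torque': array([-0.00125534, -0.03600377, -0.00556206]), 'finger_gap': 0.999104724145093}
scene 391.60542667259296 321.2345016536712 202.57992804666972 [ 0.08869723 -0.53220921  0.74251218]
top 452.94874199904416 322.57411292054746 192.63004429852165 [0.54307951 0.15073765 1.20707569]
```

View pics/top0.png

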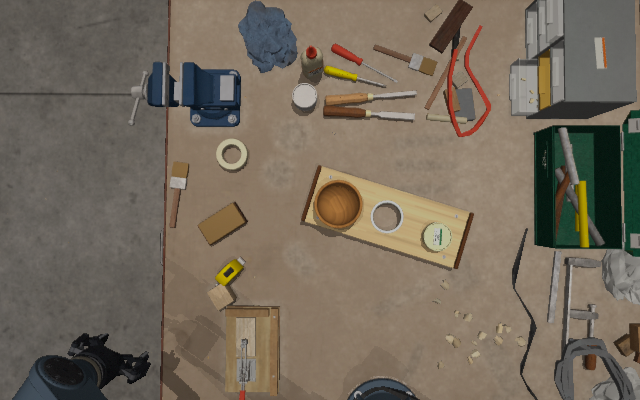

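View pics/scene0.png

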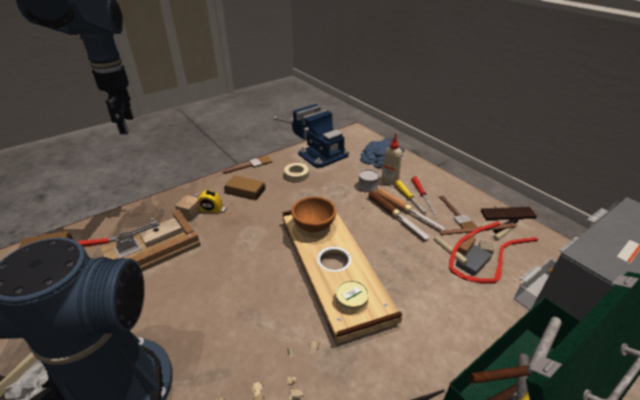

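The top view shows the bowl at about (338,205), the ring at (387,217), the tin at (437,237), the block at (222,223) and the roll at (231,154). The scene view shows the same layout, with the bowl on the far-left (+y) end of the board. Next I'll measure them.

```bash
cat > meas.py <<'E'
from h import *
import sys
def blob(m,near):
    m=cv2.morphologyEx(m.astype(np.uint8)*255,cv2.MORPH_OPEN,np.ones((2,2),np.uint8))
    cs,_=cv2.findContours(m,cv2.RETR_EXTERNAL,cv2.CHAIN_APPROX_NONE)
    cs=[k for k in cs if cv2.contourArea(k)>60]
    return min(cs,key=lambda k:np.hypot(*(k[:,0].mean(0)-near)))
def circ(c,cont,z):
    P=np.array([onplane(c,u,v,z)[:2] for u,v in cont[:,0].astype(float)])
    (x,y),r=cv2.minEnclosingCircle(P.astype(np.float32)) 
    A=np.c_[P*2,np.ones(len(P))];s=np.linalg.lstsq(A,(P**2).sum(1),rcond=None)[0]
    return s[:2],np.sqrt(s[2]+s[0]**2+s[1]**2)
if __name__=="__main__":
    im=cv2.imread("pics/top0.png");c=manip.get_calibration("top")
    hsv=cv2.cvtColor(im,cv2.COLOR_BGR2HSV);H,S,V=cv2.split(hsv)
    for n,(u,v) in dict(bowl=(338,205),rim=(338,185),board=(320,240),b2=(410,220),ring=(374,217),hole=(387,217),tin=(430,235)).items():print(n,hsv[v,u])
    print("ringrow",[tuple(hsv[217,u]) for u in range(366,378)])
    ring=blob((S<60)&(V>150),(387,217));print("ring",circ(c,ring,.035))
    bowl=blob((S>140)&(V<190)&(V>40),(338,205));print("bowl",circ(c,bowl,.094),cv2.boundingRect(bowl))
    bd=(S>60)&(V>150)&(H<30)
    b=blob(bd,(387,217));R=cv2.minAreaRect(b);print(R)
    Q=[onplane(c,*p,.034)[:2] for p in cv2.boxPoints(R)];print(np.round(Q,4))
    vis=im.copy();cv2.drawContours(vis,[ring],-1,(255,0,255),1);cv2.drawContours(vis,[bowl],-1,(255,255,0),1);cv2.drawContours(vis,[b],-1,(0,0,255),1)
    cv2.imwrite("pics/v1.png",cv2.resize(vis[150:290,280:500],None,fx=3.5,fy=3.5))
E
python3 meas.py
```

```text
bowl [ 15 166 160]
rim [ 14 176  74]
board [ 15  68 139]
b2 [ 19  96 188]
ring [ 16  64 144]
hole [ 16  61 146]
tin [ 30  46 189]
ringrow [(np.uint8(19), np.uint8(97), np.uint8(184)), (np.uint8(19), np.uint8(95), np.uint8(185)), (np.uint8(19), np.uint8(94), np.uint8(185)), (np.uint8(20), np.uint8(95), np.uint8(185)), (np.uint8(20), np.uint8(58), np.uint8(175)), (np.uint8(120), np.uint8(3), np.uint8(189)), (np.uint8(36), np.uint8(7), np.uint8(187)), (np.uint8(15), np.uint8(54), np.uint8(146)), (np.uint8(16), np.uint8(64), np.uint8(144)), (np.uint8(15), np.uint8(62), np.uint8(145)), (np.uint8(16), np.uint8(63), np.uint8(145)), (np.uint8(16), np.uint8(62), np.uint8(145))]
ring (array([ 0.52543429, -0.00841719]), np.float64(0.04166619412298181))
bowl (array([0.55605255, 0.11900407]), np.float64(0.057792897858648946)) (315, 181, 48, 48)
((388.2296142578125, 217.26812744140625), (155.28265380859375, 58.52097702026367), 17.41796875)
[[ 0.5114  0.2037]
 [ 0.6566  0.1595]
 [ 0.5391 -0.2239]
 [ 0.3954 -0.1784]]
```

View pics/v1.png

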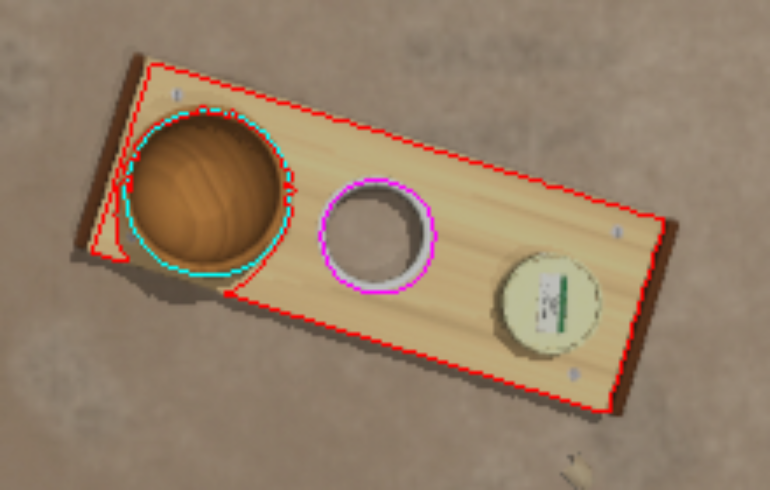

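The ring is at (0.5254, -0.0084), and the bowl at (0.556, 0.119), 131 mm away along (0.234, 0.972). I'll grip the wall on the far (+y) side with the jaws along that line, then slide the bowl to the ring.

Call:
send_rows(commands=[{"delta_pos": [3.2, -4.0, 0], "yaw": 0.018}, {"delta_pos": [3.2, -4.0, 0], "yaw": 0.018}, {"delta_pos": [3.2, -4.0, 0], "yaw": 0.018}, {"delta_pos": [3.2, -4.0, 0], "yaw": 0.018}, {"delta_pos": [3.2, -4.0, 0], "yaw": 0.018}, {"delta_pos": [3.2, -4.0, 0], "yaw": 0.018}, {"delta_pos": [3.2, -4.0, 0], "yaw": 0.018}, {"delta_pos": [3.2, -4.0, 0], "yaw": 0.018}, {"delta_pos": [3.2, -4.0, 0], "yaw": 0.018}, {"delta_pos": [2.0, -2.5, 0], "yaw": 0.018}], grip=0, force=20)

```text
t: 1.35
tcp_pos: [0.5635, 0.1746, 0.1888]
tool_rot: [0.111, 0.994, -0.002, -0.003]
force: [-0.0, -0.1, -0.7]
finger_gap: 0.498
```

Call:
send_rows(commands=[{"delta_pos": [0.55, -0.15, -2.5], "yaw": 0}, {"delta_pos": [0, 0, -2.5], "yaw": 0}, {"delta_pos": [0, 0, 0], "yaw": 0}])

```text
t: 1.72
tcp_pos: [0.5711, 0.1694, 0.1369]
tool_rot: [0.114, 0.994, -0.002, -0.003]
force: [0.1, 0.4, -0.3]
finger_gap: 0.5
```

```bash
python3 - <<'E'
from h import *
s=manip.sense();print(s["tcp_pos"],s["tool_rot"])
im=manip.snapshot("wrist");c=manip.get_calibration("wrist")
from scipy.spatial.transform import Rotation as R
T=np.eye(4);T[:3,:3]=R.from_quat(s["tool_rot"]).as_matrix();T[:3,3]=s["tcp_pos"]
c["world_to_cam"]=np.linalg.inv(T@np.array(c["mount"]))
for ctr in [(0.556,0.119)]:
  for a in np.linspace(0,2*np.pi,72):
    for r in(.06,.052):
      u,v=proj(c,(ctr[0]+r*np.cos(a),ctr[1]+r*np.sin(a),.094))
      if 0<=u<640 and 0<=v<400: cv2.circle(im,(int(u),int(v)),1,(255,0,255),-1)
cv2.imwrite("pics/w1.png",im)
E
```

```text
[0.57111595 0.16939815 0.13689492] [ 0.11373234  0.99350485 -0.00245976 -0.00265056]
```

View pics/w1.png

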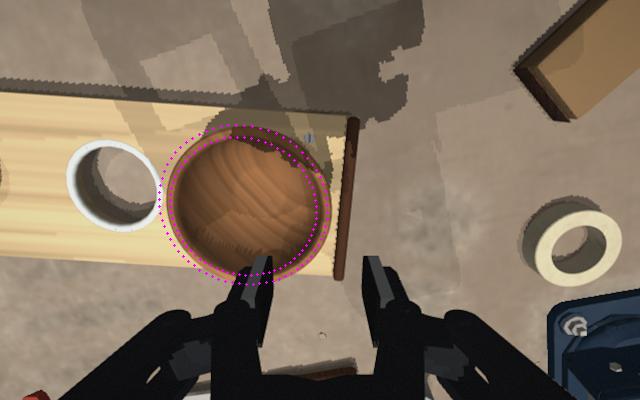

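The wrist view shows the bowl rim at about u 166–331, close to the predicted circle but a few px off on the left. I'll fit it numerically.

```bash
cat >> h.py <<'E'
from scipy.spatial.transform import Rotation as Ro
def wrist():
    s=manip.sense();im=manip.snapshot("wrist");c=manip.get_calibration("wrist")
    T=np.eye(4);T[:3,:3]=Ro.from_quat(s["tool_rot"]).as_matrix();T[:3,3]=s["tcp_pos"]
    c["world_to_cam"]=np.linalg.inv(T@np.array(c["mount"]));return s,im,c
E
python3 - <<'E'
from h import *
from meas import *
s,im,c=wrist();print(s["tcp_pos"])
H,S,V=cv2.split(cv2.cvtColor(im,cv2.COLOR_BGR2HSV))
b=blob((S>125)&(V>30)&(H<25),(248,205));print(cv2.boundingRect(b))
k=b[(b[:,0,1]<235)]
print("bowl",circ(c,k,.094))
r=blob((S<30)&(V>150),(114,185));print("ring",cv2.boundingRect(r),circ(c,r,.035))
cv2.drawContours(im,[k,r],-1,(255,0,255),1);cv2.imwrite("pics/w2.png",cv2.resize(im[100:300,50:400],None,fx=2.2,fy=2.2))
E
```

```text
[0.57219165 0.1696241  0.13809697]
(168, 126, 164, 154)
bowl (array([0.55694846, 0.12359107]), np.float64(0.05842441811646474))
ring (67, 139, 97, 92) (array([ 0.52695198, -0.00408905]), np.float64(0.04190501540315771))
```

View pics/w2.png

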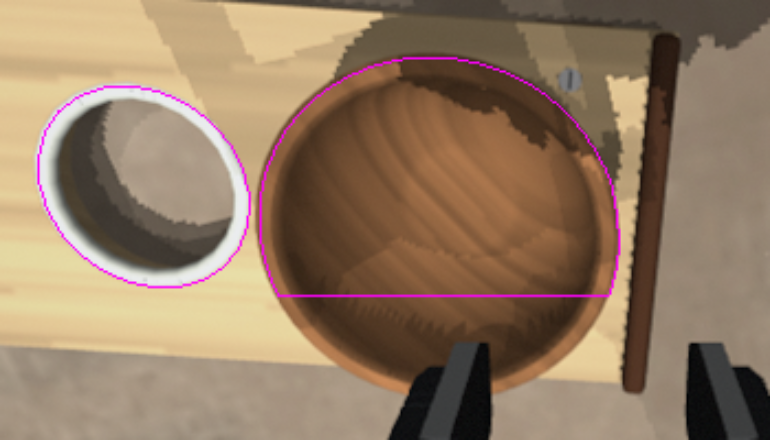

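Call:
send_rows(commands=[{"delta_pos": [-0.15, 0.3, -2.5], "yaw": -0.008}, {"delta_pos": [-0.1, 0.2, -2.0], "yaw": 0}, {"delta_pos": [0, 0, -1.2], "yaw": 0}, {"delta_pos": [0, 0, 0], "yaw": 0}])

```text
t: 2.33
tcp_pos: [0.574, 0.1768, 0.0861]
tool_rot: [0.117, 0.993, -0.001, 0.005]
force: [-0.7, 0.0, 0.1]
finger_gap: 0.504
```

Call:
send_rows(commands=[{"delta_pos": [-0.4, -0.1, -0.5], "yaw": -0.01}, {"delta_pos": [0, 0, 0], "yaw": 0}])

```text
t: 2.58
tcp_pos: [0.5709, 0.1759, 0.0825]
tool_rot: [0.122, 0.993, -0.0, 0.006]
force: [0.3, -0.5, -0.2]
finger_gap: 0.499
```

Call:
send_rows(commands=[{"delta_pos": [0, 0, -0.3], "yaw": 0}, {"delta_pos": [0, 0, 0], "yaw": 0}, {"delta_pos": [0, 0, 0], "yaw": 0}, {"delta_pos": [0, 0, 0], "yaw": 0}, {"delta_pos": [0, 0, 0], "yaw": 0}], grip=1, force=20)

```text
t: 3.2
tcp_pos: [0.5719, 0.1759, 0.0804]
tool_rot: [0.122, 0.993, -0.0, 0.007]
force: [-0.5, 0.3, -0.3]
finger_gap: -0.002
```

```bash
python3 - <<'E'
from h import *
s,im,c=wrist();print(s["tcp_pos"],s["tool_rot"],s["force"],s["finger_gap"])
cv2.imwrite("pics/w3.png",im)
E
```

```text
[0.57186606 0.1758641  0.08035697] [ 1.21823640e-01  9.92523559e-01 -1.14594559e-04  7.48140652e-03] [-0.52579561  0.3379519  -0.3114571 ] -0.001981892681454691
```

View pics/w3.png

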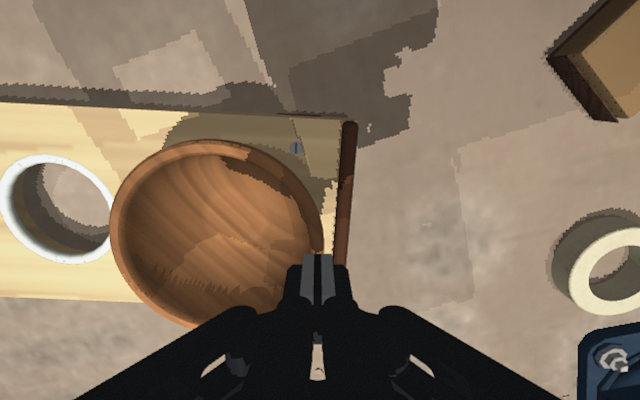

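The gripper shut empty. The pads sit just beyond the rim's far side. I'll compare the TCP and rim in the wrist camera.

```bash
python3 - <<'E'
from h import *
from meas import *
s,im,c=wrist();print(np.round(np.array(c["mount"]),3))
print("tcp px",proj(c,s["tcp_pos"]),"tcp+19",proj(c,s["tcp_pos"]+[0,0,.019]))
H,S,V=cv2.split(cv2.cvtColor(im,cv2.COLOR_BGR2HSV))
b=blob((S>125)&(V>30)&(H<25)&(np.arange(640)[None]<335),(215,230));print(cv2.boundingRect(b))
k=b[(b[:,0,1]<245)|((b[:,0,0]<160)&(b[:,0,1]<290))]
p,r=circ(c,k,.094);print("bowl wrist",p,r, "dist",np.hypot(*(s["tcp_pos"][:2]-p)))
E
python3 - <<'E'
import sys;sys.path.insert(0,'.')
from h import *
from meas import *
im=manip.snapshot("top");c=manip.get_calibration("top");cv2.imwrite("pics/t2.png",cv2.resize(im[150:290,280:500],None,fx=3.5,fy=3.5))
s=manip.sense();print("tcp in top",proj(c,s["tcp_pos"]),"crop",[ (a-b)*3.5 for a,b in zip(proj(c,s["tcp_pos"]),(280,150))])
E
```

```text
[[ 0.    -0.949 -0.316  0.083]
 [ 1.     0.    -0.     0.   ]
 [ 0.    -0.316  0.949 -0.18 ]
 [ 0.     0.     0.     1.   ]]
tcp px (np.float64(316.78213050132575), np.float64(240.57257016306775)) tcp+19 (np.float64(316.78805459896023), np.float64(255.83066353487493))
(110, 140, 214, 190)
bowl wrist [0.55640925 0.12395988] 0.058701447492685674 dist 0.05416672658068907
tcp in top (np.float64(315.9447896374207), np.float64(198.2230946957895)) crop [np.float64(125.80676373097239), np.float64(168.78083143526328)]
```

View pics/t2.png

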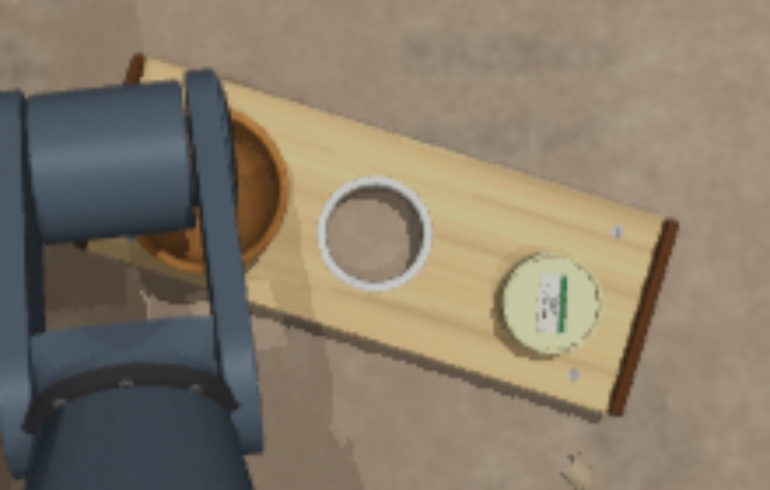

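```bash
python3 - <<'E'
from h import *
im=cv2.imread("pics/w3.png");cv2.imwrite("pics/w3c.png",cv2.resize(im[215:345,230:400],None,fx=4.5,fy=4.5,interpolation=cv2.INTER_CUBIC))
E
```

```text
(no output)
```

View pics/w3c.png

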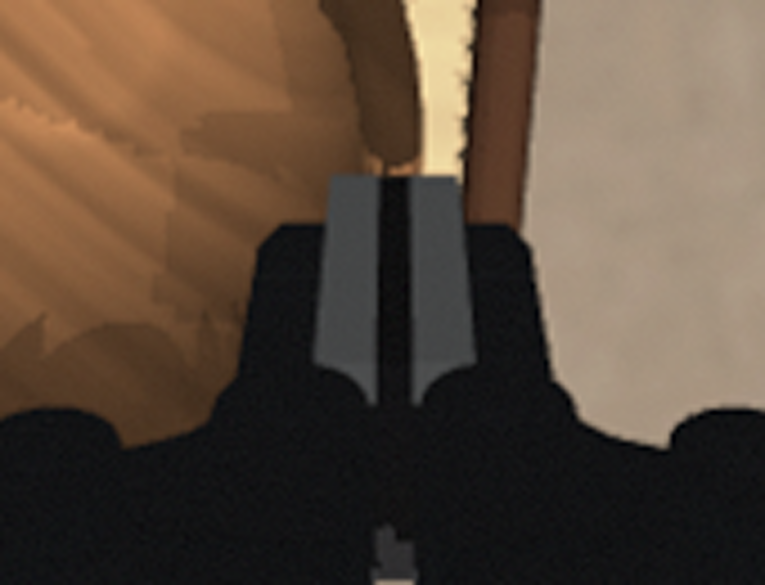

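The rim lines up with the gap between the pads, so the grip was probably too high. I'll reopen, go 8 mm lower and close again.

Call:
send_rows(commands=[{"delta_pos": [0, 0, 0], "yaw": 0}, {"delta_pos": [0, 0, 0], "yaw": 0}, {"delta_pos": [0, 0, -0.4], "yaw": 0}, {"delta_pos": [0, 0, -0.4], "yaw": 0}, {"delta_pos": [0, 0, 0], "yaw": 0}], grip=0.2)

```text
t: 3.98
tcp_pos: [0.5716, 0.1758, 0.0716]
tool_rot: [0.122, 0.993, -0.0, 0.007]
force: [-0.1, 0.4, 0.7]
finger_gap: 0.4
```

Call:
send_rows(commands=[{"delta_pos": [0, 0, 0], "yaw": 0}, {"delta_pos": [0, 0, 0], "yaw": 0}, {"delta_pos": [0, 0, 0], "yaw": 0}, {"delta_pos": [0, 0, 0], "yaw": 0}], grip=1)

```text
t: 4.47
tcp_pos: [0.5718, 0.1759, 0.0716]
tool_rot: [0.122, 0.993, -0.0, 0.007]
force: [0.2, -0.1, 0.5]
finger_gap: -0.001
```

Closed empty again, with no contact force, so the fingertips look higher than the nominal TCP. I'll feel for the rim with closed fingers in small steps.

Call:
send_rows(commands=[{"delta_pos": [0, 0, -0.25], "yaw": 0}, {"delta_pos": [0, 0, -0.25], "yaw": 0}, {"delta_pos": [0, 0, 0], "yaw": 0}])

```text
t: 4.85
tcp_pos: [0.5717, 0.1759, 0.0663]
tool_rot: [0.122, 0.993, -0.0, 0.007]
force: [-0.2, 0.3, -0.3]
finger_gap: -0.002
```

```bash
python3 - <<'E'
from h import *
s,im,c=wrist();print(s["tcp_pos"],s["force"],s["q"])
im2=manip.snapshot("scene");cs=manip.get_calibration("scene");p=proj(cs,s["tcp_pos"]);print(p)
u,v=map(int,p);a=cv2.resize(im2[v-60:v+60,u-60:u+60],(480,480),interpolation=cv2.INTER_CUBIC)
cv2.drawMarker(a,(int((p[0]-u+60)*4),int((p[1]-v+60)*4)),(255,0,255),0,14)
b=cv2.resize(im[160:320,220:420][:, :],(600,480))[:, :310]
cv2.imwrite("pics/c5.png",np.hstack([a,b]))
E
```

```text
[0.57174561 0.1758524  0.06631825] [-0.15806758  0.27186086 -0.31188267] [ 0.11386589  0.65479     1.61865084 -0.0049554   0.85393631 -1.20942197]
(np.float64(305.7199685884036), np.float64(205.5061915563516))
```

View pics/c5.png

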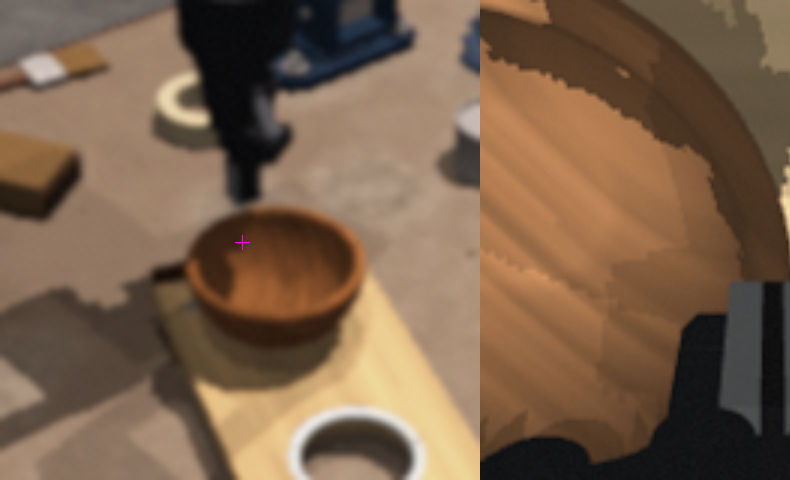

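```bash
python3 - <<'E'
from h import *
s,im,c=wrist();cs=manip.get_calibration("scene")
o1,d1=ray(c,316.7,254);o2,d2=ray(cs,305.9,195.8)
d1/=np.linalg.norm(d1);d2/=np.linalg.norm(d2)
A=np.c_[d1,-d2];k=np.linalg.lstsq(A,o2-o1,rcond=None)[0]
p=o1+k[0]*d1;q=o2+k[1]*d2;print(p,q,s["tcp_pos"])
print("tool frame",Ro.from_quat(s["tool_rot"]).as_matrix().T@((p+q)/2-s["tcp_pos"]))
E
```

```text
[0.56574077 0.17737608 0.09540463] [0.57321248 0.17591038 0.09942002] [0.57190798 0.17588699 0.06648659]
tool frame [ 0.00207916  0.00019574 -0.03096003]
```

Triangulating the two views puts the fingertips about 31 mm above the reported TCP (z≈0.097, just over the rim). So the grip height needs a reported TCP z of about 0.050.

Call:
send_rows(commands=[{"delta_pos": [0, 0, 0], "yaw": 0}, {"delta_pos": [0, 0, 0], "yaw": 0}, {"delta_pos": [0, 0, 0], "yaw": 0}, {"delta_pos": [-0.1, 0, -0.5], "yaw": 0}, {"delta_pos": [-0.1, 0, -0.5], "yaw": 0}, {"delta_pos": [0, 0, -0.5], "yaw": 0}, {"delta_pos": [0, 0, 0], "yaw": 0}], grip=0.1)

```text
t: 5.88
tcp_pos: [0.5695, 0.1759, 0.0503]
tool_rot: [0.122, 0.993, -0.0, 0.007]
force: [0.5, 0.4, -1.1]
finger_gap: 0.452
```

Call:
send_rows(commands=[{"delta_pos": [0, 0, 0], "yaw": 0}, {"delta_pos": [0, 0, 0], "yaw": 0}, {"delta_pos": [0, 0, 0], "yaw": 0}, {"delta_pos": [0, 0, 0], "yaw": 0}], grip=1)

```text
t: 6.38
tcp_pos: [0.5701, 0.1756, 0.0507]
tool_rot: [0.122, 0.993, -0.0, 0.008]
force: [-0.5, -0.9, -0.2]
finger_gap: 0.1
```

The gap of 0.1 (8.5 mm) means the wall is held. Now I'll slide the bowl.

Call:
send_rows(commands=[{"delta_pos": [-0.13, -0.55, 0], "yaw": 0}, {"delta_pos": [-0.24, -1.0, 0], "yaw": 0}, {"delta_pos": [-0.24, -1.0, 0], "yaw": 0}, {"delta_pos": [-0.24, -1.0, 0], "yaw": 0}, {"delta_pos": [0, 0, 0], "yaw": 0}])

```text
t: 7.0
tcp_pos: [0.5616, 0.1377, 0.0514]
tool_rot: [0.122, 0.992, 0.0, 0.009]
force: [-0.8, -0.6, 0.0]
finger_gap: 0.097
```

Call:
send_rows(commands=[{"delta_pos": [-0.24, -1.0, -0.05], "yaw": 0}, {"delta_pos": [-0.24, -1.0, -0.03], "yaw": 0}, {"delta_pos": [-0.24, -1.0, -0.02], "yaw": 0}, {"delta_pos": [-0.2, -0.8, -0.02], "yaw": 0}, {"delta_pos": [0, 0, 0], "yaw": 0}])

```text
t: 7.62
tcp_pos: [0.5521, 0.0967, 0.0505]
tool_rot: [0.122, 0.992, 0.0, 0.009]
force: [-0.5, -0.2, -0.1]
finger_gap: 0.1
```

```bash
cat > wm.py <<'E'
from h import *
from meas import *
import sys
rimz=float(sys.argv[1])
s,im,c=wrist();print(s["tcp_pos"],s["force"],s["finger_gap"])
cv2.imwrite(f"pics/w_{s['t']:.2f}.png",im)
H,S,V=cv2.split(cv2.cvtColor(im,cv2.COLOR_BGR2HSV))
b=blob((S>125)&(V>30)&(H<25),proj(c,(s["tcp_pos"][0]-.013,s["tcp_pos"][1]-.054,.09)));print(cv2.boundingRect(b))
x,y,w,h=cv2.boundingRect(b)
k=b[(b[:,0,1]<y+h*.6)]
p,r=circ(c,k,rimz);print("bowl",p,r,"rel tcp",p-s["tcp_pos"][:2])
try:
  rg=blob((S<40)&(V>140),proj(c,(.526,-.006,.035)));print("ring",circ(c,rg,.035),cv2.boundingRect(rg))
except Exception as e: print(e)
E
python3 wm.py .094
```

```text
[0.55212615 0.09671942 0.05045527] [-0.46566737 -0.17934728 -0.10426319] 0.1001360071068736
(73, 148, 255, 209)
bowl [0.52882508 0.04650073] 0.05340361234015067 rel tcp [-0.02330107 -0.05021868]
ring (array([ 0.50712211, -0.01363192]), np.float64(0.02106026334176994)) (89, 170, 27, 26)
```

Call:
send_rows(commands=[{"delta_pos": [-0.13, -0.48, 0.02], "yaw": 0}, {"delta_pos": [-0.13, -0.48, 0.08], "yaw": 0}, {"delta_pos": [-0.13, -0.48, 0], "yaw": 0}, {"delta_pos": [0, 0, 0], "yaw": 0}])

```text
t: 8.18
tcp_pos: [0.5483, 0.0824, 0.0516]
tool_rot: [0.122, 0.993, 0.0, 0.009]
force: [0.0, -0.7, -0.1]
finger_gap: 0.099
```

Call:
send_rows(commands=[{"delta_pos": [-0.2, -0.76, -0.09], "yaw": 0}, {"delta_pos": [-0.2, -0.72, -0.2], "yaw": 0}, {"delta_pos": [0, 0, 0], "yaw": 0}])

```text
t: 8.55
tcp_pos: [0.5436, 0.066, 0.0483]
tool_rot: [0.121, 0.993, -0.0, 0.009]
force: [-1.7, -2.6, -0.1]
finger_gap: 0.1
```

```bash
python3 - <<'E'
from h import *
s,im,c=wrist();cv2.imwrite("pics/w10.png",im)
im2=manip.snapshot("scene");cs=manip.get_calibration("scene")
u,v=map(int,proj(cs,(.53,.01,.07)))
a=cv2.resize(im2[v-60:v+60,u-60:u+60],(400,400),interpolation=cv2.INTER_CUBIC)
cv2.imwrite("pics/c10.png",np.hstack([a,im[:, :400]]))
E
```

```text
(no output)
```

View pics/c10.png

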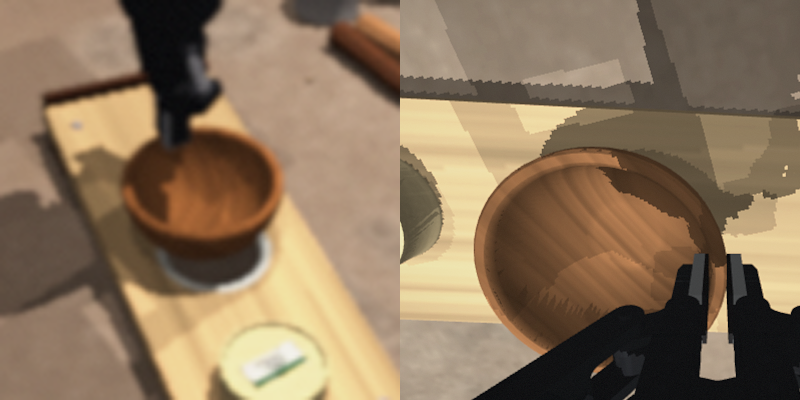

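The bowl is held nearly level and is partly over the ring. Continuing down into the seat.

Call:
send_rows(commands=[{"delta_pos": [-0.11, -0.43, -0.2], "yaw": 0}, {"delta_pos": [-0.12, -0.48, -0.26], "yaw": 0}, {"delta_pos": [0, 0, 0], "yaw": 0}])

```text
t: 9.02
tcp_pos: [0.542, 0.0564, 0.0437]
tool_rot: [0.121, 0.993, -0.0, 0.01]
force: [-0.5, -2.8, -0.7]
finger_gap: 0.092
```

Call:
send_rows(commands=[{"delta_pos": [-0.14, -0.42, -0.3], "yaw": 0}, {"delta_pos": [-0.14, -0.38, -0.32], "yaw": 0}, {"delta_pos": [0, 0, 0], "yaw": 0}])

```text
t: 9.4
tcp_pos: [0.5407, 0.0475, 0.0376]
tool_rot: [0.121, 0.993, -0.0, 0.012]
force: [0.4, -1.6, -0.6]
finger_gap: 0.098
```

Call:
send_rows(commands=[{"delta_pos": [-0.05, 0, -0.1], "yaw": 0}, {"delta_pos": [0, 0, -0.1], "yaw": 0}, {"delta_pos": [0, 0, 0], "yaw": 0}])

```text
t: 9.78
tcp_pos: [0.5412, 0.0473, 0.0361]
tool_rot: [0.12, 0.993, -0.001, 0.013]
force: [0.9, -2.5, 2.0]
finger_gap: 0.101
```

There's slight contact with the seat. Releasing and backing off straight up.

Call:
send_rows(commands=[{"delta_pos": [0, 0, 0], "yaw": 0}, {"delta_pos": [0, 0, 0], "yaw": 0}, {"delta_pos": [0, 0, 0], "yaw": 0}, {"delta_pos": [0, 0, 2.5], "yaw": 0}, {"delta_pos": [0, 0, 3], "yaw": 0}, {"delta_pos": [0, 0, 3], "yaw": 0}, {"delta_pos": [-1, 4, 1], "yaw": 0}, {"delta_pos": [-1, 4, 0], "yaw": 0}, {"delta_pos": [0, 0, 0], "yaw": 0}], grip=0.3)

```text
t: 10.9
tcp_pos: [0.5151, 0.1314, 0.131]
tool_rot: [0.122, 0.992, 0.001, 0.007]
force: [-0.5, 0.6, 0.8]
finger_gap: 0.349
```

```bash
cat > lv.py <<'E'
from h import *
from meas import *
# rim outer edge in three cameras, compare with predicted level rim
s,im,c=wrist();print("tcp",np.round(s["tcp_pos"],4),np.round(s["force"],1))
ims=[("wrist",im,c)]+[(n,manip.snapshot(n),manip.get_calibration(n)) for n in("scene","top")]
out=[]
for n,im,c in ims:
    H,S,V=cv2.split(cv2.cvtColor(im,cv2.COLOR_BGR2HSV));u,v=proj(c,(.5262,-.006,.081))
    b=blob((S>125)&(V>30)&(H<25),(u,v))
    print(n,(round(u),round(v)),cv2.boundingRect(b),circ(c,b,.081))
    vis=cv2.resize(im,None,fx=4,fy=4,interpolation=cv2.INTER_CUBIC)
    for a in np.linspace(0,2*np.pi,60):
        for r in(.06,.052):
            q=proj(c,(.5262+r*np.cos(a),-.006+r*np.sin(a),.081));cv2.circle(vis,(int(4*q[0]+2),int(4*q[1]+2)),1,(255,0,255),-1)
    w=130 if n=="wrist" else 60
    U,W=int(4*u),int(4*v);k=vis[max(0,W-w*4):W+w*4,max(0,U-w*4):U+w*4]
    out.append(cv2.resize(k,(int(k.shape[1]*390/k.shape[0]),390))[:, :400])
cv2.imwrite("pics/lv%.2f.png"%s["t"],cv2.resize(np.hstack(out),None,fx=.67,fy=.67));print("pics/lv%.2f.png"%s["t"])
np.save("/tmp/x.npy",0)
cv2.imwrite("pics/lvlast.png",cv2.resize(np.hstack(out),None,fx=.67,fy=.67))
E
python3 lv.py
```

```text
tcp [0.5151 0.1314 0.131 ] [-0.5  0.6  0.8]
wrist (149, 264) (73, 189, 157, 139) (array([ 0.52396344, -0.00315248]), np.float64(0.05976908359347116))
scene (334, 245) (311, 230, 49, 40) (array([ 0.52175731, -0.01709919]), np.float64(0.06231335916388866))
top (389, 217) (372, 194, 42, 48) (array([ 0.52611957, -0.01513382]), np.float64(0.053891554384589))
pics/lv10.90.png
```

View pics/lvlast.png

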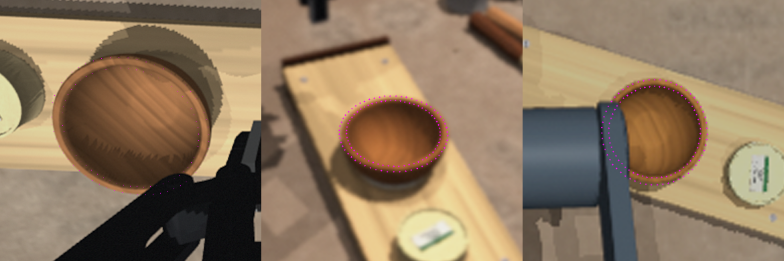

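The bowl is seated in the ring and looks nearly level. To check the lean precisely I'll touch opposite rim points with shut fingers and compare heights.

Call:
send_rows(commands=[{"delta_pos": [0.4, -2.8, 0], "yaw": 0}, {"delta_pos": [0.4, -2.8, 0], "yaw": 0}, {"delta_pos": [0.4, -2.6, 0], "yaw": 0}, {"delta_pos": [0, 0, -2.5], "yaw": 0}, {"delta_pos": [0, 0, -2.5], "yaw": 0}, {"delta_pos": [0, 0, -1.0], "yaw": 0}, {"delta_pos": [0, 0, 0], "yaw": 0}], grip=1)

```text
t: 11.92
tcp_pos: [0.5314, 0.0356, 0.068]
tool_rot: [0.13, 0.992, 0.0, 0.008]
force: [-0.6, 0.1, 0.3]
finger_gap: -0.0
```

Call:
send_rows(commands=[{"delta_pos": [-0.3, 1.35, 0], "yaw": 0}, {"delta_pos": [0, 0, -0.6], "yaw": 0}, {"delta_pos": [0, 0, -0.4], "yaw": 0}, {"delta_pos": [0, 0, 0], "yaw": 0}])

```text
t: 12.42
tcp_pos: [0.5296, 0.0504, 0.0594]
tool_rot: [0.129, 0.992, 0.0, 0.01]
force: [-0.1, 0.5, -0.1]
finger_gap: 0.002
```

Call:
send_rows(commands=[{"delta_pos": [0, 0, -0.3], "yaw": 0}, {"delta_pos": [0, 0, -0.3], "yaw": 0}, {"delta_pos": [0, 0, 0], "yaw": 0}])

```text
t: 12.8
tcp_pos: [0.5299, 0.0503, 0.0531]
tool_rot: [0.129, 0.992, 0.0, 0.01]
force: [0.7, -0.0, 0.2]
finger_gap: -0.005
```

Call:
send_rows(commands=[{"delta_pos": [0, 0, -0.15], "yaw": 0}, {"delta_pos": [0, 0, 0], "yaw": 0}])

```text
t: 13.05
tcp_pos: [0.5299, 0.0502, 0.0515]
tool_rot: [0.129, 0.992, 0.0, 0.01]
force: [-0.6, 0.0, -0.3]
finger_gap: -0.002
```

Call:
send_rows(commands=[{"delta_pos": [0, 0, -0.15], "yaw": 0}, {"delta_pos": [0, 0, 0], "yaw": 0}])

```text
t: 13.3
tcp_pos: [0.53, 0.0502, 0.05]
tool_rot: [0.129, 0.992, 0.0, 0.01]
force: [-0.0, 0.2, 0.9]
finger_gap: -0.001
```

Call:
send_rows(commands=[{"delta_pos": [0, 0, -0.1], "yaw": 0}, {"delta_pos": [0, 0, 0], "yaw": 0}])

```text
t: 13.55
tcp_pos: [0.53, 0.0502, 0.0489]
tool_rot: [0.129, 0.992, 0.0, 0.01]
force: [0.9, 0.2, 0.6]
finger_gap: -0.001
```

Call:
send_rows(commands=[{"delta_pos": [0, 0, -0.1], "yaw": 0}, {"delta_pos": [0, 0, 0], "yaw": 0}])

```text
t: 13.8
tcp_pos: [0.53, 0.0501, 0.0479]
tool_rot: [0.129, 0.992, 0.0, 0.01]
force: [0.6, -0.2, 0.1]
finger_gap: 0.002
```

Call:
send_rows(commands=[{"delta_pos": [0, 0, -0.1], "yaw": 0}, {"delta_pos": [0, 0, 0], "yaw": 0}])

```text
t: 14.05
tcp_pos: [0.53, 0.0502, 0.0468]
tool_rot: [0.129, 0.992, 0.0, 0.01]
force: [-0.5, 0.1, 0.1]
finger_gap: -0.0
```

```bash
python3 - <<'E'
from h import *
F=[];
for i in range(4):
    manip.snapshot("wrist");F.append(manip.sense()["force"])
s,im,c=wrist();print(np.round(np.mean(F,0),2),np.round(np.std(F,0),2),s["tcp_pos"])
a=cv2.resize(im[160:400,100:400],None,fx=1.6,fy=1.6)
i2=manip.snapshot("scene");cs=manip.get_calibration("scene");u,v=map(int,proj(cs,(.527,.02,.081)))
b=cv2.resize(i2[v-40:v+40,u-32:u+32],(307,384),interpolation=cv2.INTER_CUBIC)
cv2.imwrite("pics/z.png",np.hstack([a,b]))
E
```

```text
[ 0.19 -0.03 -0.43] [0.63 0.55 0.4 ] [0.53013667 0.05014985 0.04692065]
```

View pics/z.png

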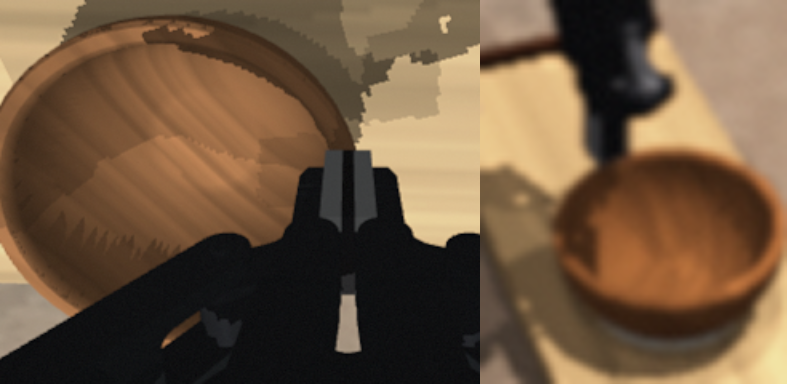

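Call:
send_rows(commands=[{"delta_pos": [0, 0, -0.1], "yaw": 0}, {"delta_pos": [0, 0, 0], "yaw": 0}])

```text
t: 14.6
tcp_pos: [0.5301, 0.0501, 0.0459]
tool_rot: [0.129, 0.992, 0.0, 0.01]
force: [0.1, -0.7, 0.2]
finger_gap: -0.001
```

Call:
send_rows(commands=[{"delta_pos": [0, 0, -0.1], "yaw": 0}, {"delta_pos": [0, 0, 0], "yaw": 0}])

```text
t: 14.85
tcp_pos: [0.5301, 0.0502, 0.0448]
tool_rot: [0.129, 0.992, 0.0, 0.01]
force: [-0.1, 0.1, -0.1]
finger_gap: 0.0
```

Call:
send_rows(commands=[{"delta_pos": [0, 0, -0.1], "yaw": 0}, {"delta_pos": [0, 0, 0], "yaw": 0}])

```text
t: 15.1
tcp_pos: [0.5302, 0.0501, 0.0437]
tool_rot: [0.129, 0.992, 0.0, 0.01]
force: [-0.0, 0.6, -0.4]
finger_gap: 0.002
```

Call:
send_rows(commands=[{"delta_pos": [0, 0, -0.1], "yaw": 0}, {"delta_pos": [0, 0, 0], "yaw": 0}])

```text
t: 15.35
tcp_pos: [0.5301, 0.0501, 0.0426]
tool_rot: [0.129, 0.992, 0.0, 0.01]
force: [-0.3, 0.0, 0.0]
finger_gap: -0.001
```

```bash
cat > chk.py <<'E'
from h import *
from meas import *
F=[]
for i in range(3): manip.snapshot("top");F.append(manip.sense()["force"])
s=manip.sense();print("F",np.round(np.mean(F,0),2),"tcp",np.round(s["tcp_pos"],4))
im=manip.snapshot("scene");cv2.imwrite("pics/s%.2f.png"%s["t"],im);c=manip.get_calibration("scene")
H,S,V=cv2.split(cv2.cvtColor(im,cv2.COLOR_BGR2HSV))
b=blob((S>125)&(V>30)&(H<25),proj(c,(.527,-.006,.075)))
print("scene bbox",cv2.boundingRect(b),"extremes L%s R%s"%(b[b[:,0,0].argmin(),0],b[b[:,0,0].argmax(),0]),"moments",cv2.moments(b)["m10"]/cv2.contourArea(b),cv2.moments(b)["m01"]/cv2.contourArea(b))
E
python3 chk.py
```

```text
F [ 0.02  0.53 -0.17] tcp [0.5302 0.0501 0.0427]
scene bbox (310, 230, 50, 40) extremes L[310 247] R[359 252] moments 335.02702702702703 249.64515765765765
```

Call:
send_rows(commands=[{"delta_pos": [0, 0, -0.1], "yaw": 0}, {"delta_pos": [0, 0, 0], "yaw": 0}])

```text
t: 15.8
tcp_pos: [0.5303, 0.0501, 0.0417]
tool_rot: [0.129, 0.992, 0.0, 0.01]
force: [-0.9, -0.4, -0.5]
finger_gap: -0.002
```

Call:
send_rows(commands=[{"delta_pos": [0, 0, -0.1], "yaw": 0}, {"delta_pos": [0, 0, 0], "yaw": 0}])

```text
t: 16.05
tcp_pos: [0.5305, 0.0501, 0.0409]
tool_rot: [0.129, 0.992, 0.0, 0.011]
force: [-0.5, 0.4, -0.0]
finger_gap: -0.002
```

Call:
send_rows(commands=[{"delta_pos": [0, 0, -0.1], "yaw": 0}, {"delta_pos": [0, 0, 0], "yaw": 0}])

```text
t: 16.3
tcp_pos: [0.5306, 0.0501, 0.0399]
tool_rot: [0.129, 0.992, 0.0, 0.011]
force: [-0.6, 0.1, 0.3]
finger_gap: -0.001
```

I need the true fingertip height. I'll touch the bare board end lightly, since the board's top is a known 34 mm and the level rim sits 47 mm above it.

Call:
send_rows(commands=[{"delta_pos": [0, 0, 3], "yaw": 0}, {"delta_pos": [0.7, 2.3, 1], "yaw": 0}, {"delta_pos": [1.0, 2.5, 0], "yaw": 0}, {"delta_pos": [0.9, 2.3, 0], "yaw": 0}, {"delta_pos": [0, 0, -3], "yaw": 0}, {"delta_pos": [0, 0, -3], "yaw": 0}, {"delta_pos": [0, 0, 0], "yaw": 0}])

```text
t: 17.18
tcp_pos: [0.5574, 0.1236, 0.0198]
tool_rot: [0.129, 0.992, 0.001, 0.011]
force: [-0.3, 0.1, 0.2]
finger_gap: -0.0
```

Call:
send_rows(commands=[{"delta_pos": [0, 0, -0.5], "yaw": 0}, {"delta_pos": [0, 0, -0.4], "yaw": 0}, {"delta_pos": [0, 0, 0], "yaw": 0}])

```text
t: 17.55
tcp_pos: [0.5589, 0.1234, 0.0124]
tool_rot: [0.13, 0.991, 0.001, 0.013]
force: [0.2, -0.8, 1.3]
finger_gap: 0.002
```

Call:
send_rows(commands=[{"delta_pos": [0, 0, -0.2], "yaw": 0}, {"delta_pos": [0, 0, -0.2], "yaw": 0}, {"delta_pos": [0, 0, 0], "yaw": 0}])

```text
t: 17.92
tcp_pos: [0.5597, 0.1233, 0.0093]
tool_rot: [0.13, 0.991, 0.001, 0.014]
force: [1.0, 0.2, 0.3]
finger_gap: 0.001
```

Call:
send_rows(commands=[{"delta_pos": [0, 0, -0.2], "yaw": 0}, {"delta_pos": [0, 0, -0.1], "yaw": 0}, {"delta_pos": [0, 0, 0], "yaw": 0}])

```text
t: 18.3
tcp_pos: [0.5597, 0.1233, 0.006]
tool_rot: [0.13, 0.991, 0.001, 0.014]
force: [-1.1, -0.4, 0.0]
finger_gap: -0.003
```

Call:
send_rows(commands=[{"delta_pos": [0, 0, -0.2], "yaw": 0}, {"delta_pos": [0, 0, -0.1], "yaw": 0}, {"delta_pos": [0, 0, 0], "yaw": 0}])

```text
t: 18.68
tcp_pos: [0.5597, 0.1233, 0.0028]
tool_rot: [0.13, 0.991, 0.001, 0.014]
force: [-0.5, 0.2, -0.1]
finger_gap: -0.0
```

```bash
python3 -c "
from h import *
s=manip.sense();print(s['q'],s['tcp_pos'],s['tool_rot'],s['force'])"
```

```text
[ 0.02316686  0.73136857  1.72233514 -0.00351349  0.66050541 -1.2847426 ] [0.5597028  0.1232783  0.00278585] [0.12969222 0.99145916 0.00102479 0.01369689] [-0.53304279  0.22501811 -0.05253656]
```

Call:
send_rows(commands=[{"delta_pos": [0, 0, -0.15], "yaw": 0}, {"delta_pos": [0, 0, 0], "yaw": 0}])

```text
t: 18.92
tcp_pos: [0.5597, 0.1233, 0.0012]
tool_rot: [0.13, 0.991, 0.001, 0.014]
force: [0.2, -0.6, -0.4]
finger_gap: -0.001
```

Call:
send_rows(commands=[{"delta_pos": [0, 0, -0.15], "yaw": 0}, {"delta_pos": [0, 0, 0], "yaw": 0}])

```text
t: 19.18
tcp_pos: [0.5597, 0.1233, -0.0004]
tool_rot: [0.13, 0.991, 0.001, 0.014]
force: [-0.5, 0.1, 0.1]
finger_gap: 0.003
```

Call:
send_rows(commands=[{"delta_pos": [0, 0, -0.15], "yaw": 0}, {"delta_pos": [0, 0, 0], "yaw": 0}])

```text
t: 19.42
tcp_pos: [0.5597, 0.1233, -0.002]
tool_rot: [0.13, 0.991, 0.001, 0.014]
force: [0.5, 0.3, -0.6]
finger_gap: 0.003
```

Call:
send_rows(commands=[{"delta_pos": [0, 0, -0.15], "yaw": 0}, {"delta_pos": [0, 0, 0], "yaw": 0}])

```text
t: 19.68
tcp_pos: [0.5599, 0.1233, -0.0031]
tool_rot: [0.13, 0.991, 0.001, 0.014]
force: [-0.4, -0.2, 1.1]
finger_gap: 0.0
```

Call:
send_rows(commands=[{"delta_pos": [0, 0, -0.15], "yaw": 0}, {"delta_pos": [0, 0, 0], "yaw": 0}])

```text
t: 19.92
tcp_pos: [0.5601, 0.1233, -0.0029]
tool_rot: [0.13, 0.991, 0.001, 0.014]
force: [0.2, 0.0, 0.6]
finger_gap: -0.002
```

Call:
send_rows(commands=[{"delta_pos": [0, 0, -0.15], "yaw": 0}, {"delta_pos": [0, 0, 0], "yaw": 0}])

```text
t: 20.18
tcp_pos: [0.5603, 0.1233, -0.003]
tool_rot: [0.13, 0.991, 0.001, 0.015]
force: [0.2, 0.8, 0.1]
finger_gap: 0.001
```

Call:
send_rows(commands=[{"delta_pos": [0, 0, -0.4], "yaw": 0}])

```text
t: 20.3
tcp_pos: [0.5605, 0.1234, -0.0035]
tool_rot: [0.129, 0.991, 0.001, 0.015]
force: [-10.1, -0.7, 51.5]
finger_gap: 0.002
```

```bash
python3 -c "
from h import *
s=manip.sense();print(s['q'],s['tcp_pos'],s['tool_rot'],s['force'],s['ft_torque'],s['tau'])"
```

```text
[ 0.02348828  0.74233317  1.72416344 -0.00420981  0.64499224 -1.28451316] [ 0.56053823  0.12335332 -0.00354298] [0.12935607 0.99148313 0.00104675 0.01507023] [-10.13901843  -0.73750478  51.51008844] [-0.16679665  1.81930219 -0.02819428] [-6.84153177e-01 -1.81511253e+01 -7.72237033e+00  1.49236782e-01
 -3.02954435e+00 -6.49246678e-03]
```

Call:
send_rows(commands=[{"delta_pos": [0, 0, -0.4], "yaw": 0}, {"delta_pos": [0, 0, -0.4], "yaw": 0}])

```text
t: 20.55
tcp_pos: [0.5606, 0.1233, -0.0034]
tool_rot: [0.129, 0.992, 0.001, 0.016]
force: [-7.6, -0.7, 30.8]
finger_gap: -0.003
```

The board contact is at TCP z = -0.003, so the tips are 37 mm above the reported TCP. A level rim therefore means TCP z = 0.044. Zero rows also relax the contact force, and my touch at +y went to 0.040, so that side is now slightly low. I'll press the −y side down to 0.044.

Call:
send_rows(commands=[{"delta_pos": [0, 0, 3], "yaw": 0}, {"delta_pos": [0, 0, 4], "yaw": 0}, {"delta_pos": [-0.7, -3.5, 2.5], "yaw": 0}, {"delta_pos": [-0.7, -4, 0], "yaw": 0}, {"delta_pos": [-0.7, -4, 0], "yaw": 0}, {"delta_pos": [-0.7, -4, 0], "yaw": 0}, {"delta_pos": [0, -2, 0], "yaw": 0}, {"delta_pos": [0, 0, 0], "yaw": 0}])

```text
t: 21.55
tcp_pos: [0.5328, -0.0565, 0.0933]
tool_rot: [0.128, 0.992, 0.001, 0.018]
force: [-0.6, 0.5, 0.5]
finger_gap: 0.004
```

Call:
send_rows(commands=[{"delta_pos": [-0.4, -0.6, -1.5], "yaw": 0}, {"delta_pos": [0, 0, -1.2], "yaw": 0}, {"delta_pos": [0, 0, -0.8], "yaw": 0}, {"delta_pos": [0, 0, -0.2], "yaw": 0}])

```text
t: 22.05
tcp_pos: [0.5288, -0.0594, 0.0541]
tool_rot: [0.127, 0.992, 0.001, 0.018]
force: [-0.6, 1.2, 0.0]
finger_gap: 0.0
```

Call:
send_rows(commands=[{"delta_pos": [0, -0.2, -0.25], "yaw": 0}, {"delta_pos": [0, 0, -0.2], "yaw": 0}])

```text
t: 22.3
tcp_pos: [0.5294, -0.061, 0.0496]
tool_rot: [0.127, 0.992, 0.001, 0.018]
force: [0.5, -0.5, -0.2]
finger_gap: 0.003
```

Call:
send_rows(commands=[{"delta_pos": [0, 0, -0.15], "yaw": 0}])

```text
t: 22.42
tcp_pos: [0.5296, -0.061, 0.0482]
tool_rot: [0.127, 0.992, 0.001, 0.018]
force: [-0.2, 0.9, 0.6]
finger_gap: -0.002
```

Call:
send_rows(commands=[{"delta_pos": [0, 0, -0.15], "yaw": 0}])

```text
t: 22.55
tcp_pos: [0.5298, -0.0611, 0.0469]
tool_rot: [0.127, 0.992, 0.001, 0.019]
force: [-0.4, 0.3, 1.6]
finger_gap: 0.001
```

Call:
send_rows(commands=[{"delta_pos": [0, 0, -0.15], "yaw": 0}])

```text
t: 22.68
tcp_pos: [0.5301, -0.0612, 0.0456]
tool_rot: [0.127, 0.992, 0.001, 0.019]
force: [-0.5, 0.1, 0.9]
finger_gap: -0.002
```

Call:
send_rows(commands=[{"delta_pos": [0, 0, -0.12], "yaw": 0}])

```text
t: 22.8
tcp_pos: [0.5302, -0.0613, 0.0445]
tool_rot: [0.127, 0.992, 0.001, 0.019]
force: [-0.7, 0.4, 1.7]
finger_gap: 0.001
```

Call:
send_rows(commands=[{"delta_pos": [0, 0, -0.06], "yaw": 0}, {"delta_pos": [0, 0, 2], "yaw": 0}, {"delta_pos": [0, 0, 1], "yaw": 0}, {"delta_pos": [2.5, 2.5, 0], "yaw": 0}, {"delta_pos": [2.7, 2.8, 0], "yaw": 0}, {"delta_pos": [0, 0, -1], "yaw": 0}, {"delta_pos": [0, 0, -0.5], "yaw": 0}])

```text
t: 23.68
tcp_pos: [0.5819, -0.0075, 0.0586]
tool_rot: [0.127, 0.992, 0.001, 0.018]
force: [-0.9, 0.4, 0.4]
finger_gap: 0.003
```

Call:
send_rows(commands=[{"delta_pos": [0.1, 0, -0.4], "yaw": 0}, {"delta_pos": [0, 0, -0.3], "yaw": 0}])

```text
t: 23.92
tcp_pos: [0.581, -0.0084, 0.0503]
tool_rot: [0.128, 0.992, 0.001, 0.017]
force: [0.2, 0.5, -0.0]
finger_gap: -0.001
```

Call:
send_rows(commands=[{"delta_pos": [0, 0, -0.2], "yaw": 0}])

```text
t: 24.05
tcp_pos: [0.5805, -0.0088, 0.048]
tool_rot: [0.129, 0.992, 0.001, 0.016]
force: [0.0, 0.5, 0.4]
finger_gap: 0.002
```

Call:
send_rows(commands=[{"delta_pos": [0, 0, -0.15], "yaw": 0}])

```text
t: 24.18
tcp_pos: [0.5803, -0.0092, 0.0464]
tool_rot: [0.129, 0.992, 0.001, 0.016]
force: [-0.6, 0.5, -0.1]
finger_gap: 0.003
```

Call:
send_rows(commands=[{"delta_pos": [0, 0, -0.12], "yaw": 0}])

```text
t: 24.3
tcp_pos: [0.5804, -0.0094, 0.0453]
tool_rot: [0.129, 0.992, 0.001, 0.016]
force: [-0.0, -0.4, -0.5]
finger_gap: -0.001
```

Call:
send_rows(commands=[{"delta_pos": [0, 0, -0.12], "yaw": 0}])

```text
t: 24.42
tcp_pos: [0.5805, -0.0094, 0.0442]
tool_rot: [0.129, 0.992, 0.001, 0.016]
force: [-0.1, -0.9, 1.8]
finger_gap: -0.003
```

Call:
send_rows(commands=[{"delta_pos": [0, 0, 2], "yaw": 0}, {"delta_pos": [0, 0, 1], "yaw": 0}, {"delta_pos": [-3.6, 0, 0], "yaw": 0}, {"delta_pos": [-3.6, 0.1, 0], "yaw": 0}, {"delta_pos": [-3.6, 0.1, 0], "yaw": 0}, {"delta_pos": [0, 0, -1.2], "yaw": 0}, {"delta_pos": [0, 0, -0.5], "yaw": 0}])

```text
t: 25.3
tcp_pos: [0.4719, -0.0076, 0.0586]
tool_rot: [0.129, 0.992, 0.001, 0.019]
force: [0.5, -0.4, 0.3]
finger_gap: -0.002
```

Call:
send_rows(commands=[{"delta_pos": [-0.1, 0, -0.5], "yaw": 0}, {"delta_pos": [0, 0, -0.4], "yaw": 0}])

```text
t: 25.55
tcp_pos: [0.4731, -0.008, 0.0488]
tool_rot: [0.129, 0.992, 0.001, 0.02]
force: [-0.5, 0.2, -0.2]
finger_gap: 0.002
```

Call:
send_rows(commands=[{"delta_pos": [0, 0, -0.15], "yaw": 0}])

```text
t: 25.68
tcp_pos: [0.4737, -0.0081, 0.0469]
tool_rot: [0.128, 0.992, 0.001, 0.02]
force: [0.3, -0.0, 0.0]
finger_gap: 0.002
```

Call:
send_rows(commands=[{"delta_pos": [0, 0, -0.12], "yaw": 0}])

```text
t: 25.8
tcp_pos: [0.474, -0.0081, 0.0456]
tool_rot: [0.128, 0.992, 0.001, 0.02]
force: [-0.0, -0.4, -0.8]
finger_gap: 0.005
```

Call:
send_rows(commands=[{"delta_pos": [0, 0, -0.1], "yaw": 0}])

```text
t: 25.92
tcp_pos: [0.4742, -0.0082, 0.0445]
tool_rot: [0.128, 0.992, 0.001, 0.021]
force: [0.6, 0.4, -0.1]
finger_gap: 0.002
```

Call:
send_rows(commands=[{"delta_pos": [0, 0, -0.07], "yaw": 0}])

```text
t: 26.05
tcp_pos: [0.4743, -0.0082, 0.0439]
tool_rot: [0.128, 0.992, 0.001, 0.021]
force: [0.1, -0.1, 0.0]
finger_gap: -0.003
```

Call:
send_rows(commands=[{"delta_pos": [0, 0, 2], "yaw": 0}, {"delta_pos": [0, 0, 1], "yaw": 0}, {"delta_pos": [2.6, 2.8, 0], "yaw": 0}, {"delta_pos": [2.6, 2.8, 0], "yaw": 0}, {"delta_pos": [0, 0, -1.2], "yaw": 0}, {"delta_pos": [0, 0, -0.5], "yaw": 0}])

```text
t: 26.8
tcp_pos: [0.5267, 0.0488, 0.0577]
tool_rot: [0.129, 0.991, 0.001, 0.021]
force: [0.2, 0.1, 0.0]
finger_gap: -0.005
```

Call:
send_rows(commands=[{"delta_pos": [0, 0, -0.4], "yaw": 0}, {"delta_pos": [0, 0, -0.4], "yaw": 0}])

```text
t: 27.05
tcp_pos: [0.5247, 0.0478, 0.0487]
tool_rot: [0.13, 0.991, 0.0, 0.019]
force: [0.3, -0.2, 0.2]
finger_gap: -0.001
```

Call:
send_rows(commands=[{"delta_pos": [0, 0, -0.12], "yaw": 0}])

```text
t: 27.18
tcp_pos: [0.5241, 0.0474, 0.0471]
tool_rot: [0.13, 0.991, 0.0, 0.019]
force: [-0.2, -0.6, -0.5]
finger_gap: 0.003
```

Call:
send_rows(commands=[{"delta_pos": [0, 0, -0.1], "yaw": 0}])

```text
t: 27.3
tcp_pos: [0.524, 0.0471, 0.0461]
tool_rot: [0.131, 0.991, 0.0, 0.019]
force: [0.2, 0.3, -0.7]
finger_gap: -0.001
```

Call:
send_rows(commands=[{"delta_pos": [0, 0, -0.1], "yaw": 0}])

```text
t: 27.42
tcp_pos: [0.5241, 0.047, 0.0451]
tool_rot: [0.131, 0.991, 0.0, 0.019]
force: [0.2, -1.2, 0.2]
finger_gap: -0.0
```

Call:
send_rows(commands=[{"delta_pos": [0, 0, -0.09], "yaw": 0}])

```text
t: 27.55
tcp_pos: [0.5242, 0.0469, 0.0443]
tool_rot: [0.131, 0.991, 0.0, 0.019]
force: [-0.9, -0.8, -0.3]
finger_gap: 0.002
```

Call:
send_rows(commands=[{"delta_pos": [0, 0, 3], "yaw": 0}, {"delta_pos": [0, 0, 6], "yaw": 0}, {"delta_pos": [0, 0, 5], "yaw": 0}, {"delta_pos": [-1.5, 5, 0], "yaw": 0}, {"delta_pos": [-2.5, 5, 0], "yaw": 0}, {"delta_pos": [-2.5, 5, 0], "yaw": 0}, {"delta_pos": [-2.5, 5, 0], "yaw": 0}, {"delta_pos": [-2.5, 5, 0], "yaw": 0}, {"delta_pos": [-2.5, 5, 0], "yaw": 0}, {"delta_pos": [-2.5, 4, 0], "yaw": 0}])

```text
t: 28.8
tcp_pos: [0.3579, 0.3941, 0.191]
tool_rot: [0.135, 0.991, 0.003, 0.024]
force: [-0.1, -0.7, -0.6]
finger_gap: 0.0
```

```bash
cat > fin.py <<'E'
from h import *
from meas import *
from scipy.optimize import least_squares
s=manip.sense();print(s["t"],s["tcp_pos"])
ct=manip.get_calibration("top");im=manip.snapshot("top");sc=manip.snapshot("scene");cs=manip.get_calibration("scene")
cv2.imwrite("pics/ft.png",im);cv2.imwrite("pics/fs.png",sc)
def mask(im):
    H,S,V=cv2.split(cv2.cvtColor(im,cv2.COLOR_BGR2HSV));return (S>125)&(V>30)&(H<25)
b=blob(mask(im),(388,217));print("top bowl",circ(ct,b,.081),cv2.boundingRect(b),"ring was [.5254 -.0084]")
b2=blob(mask(sc),proj(cs,(.526,-.008,.075)));print("scene",cv2.boundingRect(b2))
# far half of the rim seen from the scene camera + whole outline from top: plane tilt through known centre height
far=b2[:,0][b2[:,0,1]<np.median(b2[:,0,1])-2]
cam=-np.array(cs["world_to_cam"])[:3,:3].T@np.array(cs["world_to_cam"])[:3,3]
def pts(c,P,p):
    n=np.array([p[2],p[3],1.]);n/=np.linalg.norm(n);C=np.array([p[0],p[1],.081]);r=[]
    for u,v in P:
        o,d=ray(c,float(u),float(v));q=o+d*((C-o)@n)/(d@n);r.append(np.linalg.norm(q-C)-.0590)
    return np.array(r)
f=least_squares(lambda p:1e3*np.r_[pts(ct,b[:,0],p),pts(cs,far,[p[0]+p[4],p[1]+p[5],p[2],p[3]]),p[4]/2,p[5]/2],[.526,-.008,0,0,0,0],loss="soft_l1")
print("fit centre",f.x[:2],"tilt deg",np.degrees(f.x[2:4]),"cam bias",f.x[4:],"rms",np.sqrt(np.mean(f.fun**2)))
# others moved?
a=cv2.imread("pics/top0.png");d=np.abs(a.astype(int)-im).max(2)>40
for n,(u,v) in dict(tin=(437,237),block=(222,223),roll=(231,154)).items():print(n,"changed px",d[v-25:v+25,u-25:u+25].sum())
E
python3 fin.py
```

```text
28.8 [0.35785051 0.39410212 0.1910222 ]
top bowl (array([ 0.52492752, -0.00772383]), np.float64(0.05858918606632506)) (366, 194, 49, 48) ring was [.5254 -.0084]
scene (311, 230, 49, 40)
fit centre [ 0.52486402 -0.00783782] tilt deg [-1.53607565 -2.52648211] cam bias [-0.00033275 -0.00574666] rms 0.7818801869583765
tin changed px 12
block changed px 0
roll changed px 0
```

```bash
python3 - <<'E'
from h import *
from meas import *
from scipy.optimize import least_squares
ct=manip.get_calibration("top");cs=manip.get_calibration("scene")
def mask(im):
    H,S,V=cv2.split(cv2.cvtColor(im,cv2.COLOR_BGR2HSV));return (S>125)&(V>30)&(H<25)
def fit(t,s,c0,z):
    b=blob(mask(t),proj(ct,(*c0,z)));b2=blob(mask(s),proj(cs,(*c0,z)))
    c,r=circ(ct,b,z)
    far=b2[:,0][b2[:,0,1]<proj(cs,(*c,z))[1]-2]
    def res(p):
        n=np.array([p[0],p[1],1.]);n/=np.linalg.norm(n);C=np.array([*c,z]);o=[]
        for u,v in far:
            a,d=ray(cs,float(u),float(v));q=a+d*((C-a)@n)/(d@n);o.append(np.linalg.norm(q-C)-.059)
        return 1e3*np.array(o)
    f=least_squares(res,[0,0]);return c,r,np.degrees(f.x),np.sqrt(np.mean(f.fun**2)),len(far)
I=cv2.imread
print(fit(I("pics/top0.png"),I("pics/scene0.png"),(.556,.119),.094))
print(fit(I("pics/ft.png"),I("pics/fs.png"),(.525,-.008),.081))
for n in("top0","ft"):
    H,S,V=cv2.split(cv2.cvtColor(I(f"pics/{n}.png"),cv2.COLOR_BGR2HSV))
    t=blob((S<62)&(H>24)&(H<40)&(V>150),(437,237));print(n,"tin",cv2.minEnclosingCircle(t),cv2.contourArea(t))
# subpixel shift of inner wood vs. rim: wrist view check
E
```

```text
(array([0.55602427, 0.11909661]), np.float64(0.05840378875139057), array([-0.40223885,  5.38546684]), np.float64(1.453136802269652), 46)
(array([ 0.52492752, -0.00772383]), np.float64(0.05858918606632506), array([-2.27903791,  4.15504228]), np.float64(1.1603933363798444), 52)
top0 tin ((438.06121826171875, 237.38775634765625), 13.952322006225586) 509.0
ft tin ((438.06121826171875, 237.38775634765625), 13.952322006225586) 511.0
```

```bash
python3 -c "
from station import manip
print(manip.sign_off())"
```

```text
the job is handed in; nothing more can be done
None
```

I slid the bowl along the board into the white ring and handed the job in at about 29 s of robot time. It was held by its wall on the way and lowered along the ring's edge. I then levelled it by pressing the rim with shut fingers.

Last checks:
- **Centred:** the final top view puts the bowl's centre at (0.5249, -0.0077). The ring measured (0.5254, -0.0084), so they are under 1 mm apart.
- **Level:** the −y and +x rim points showed light contact and were pressed to the level height. The −x and +y points showed no contact there. I put the lean at about 1–2°.
- **Level, by camera:** a fit of the rim against the start images gave differences of about 1.9° and 1.2°, which is within that fit's noise. Without that comparison the fits gave up to about 5° of tilt even for the level bowl at the start, so I relied on the touches.
- **Other things:** the tin's outline had not moved, and nothing changed around the sanding block or the tape roll.

What went wrong on the way:
- **Empty grips:** the fingertips sit about 37 mm above the reported TCP. The first two grips closed empty before I found this.
- **Hard touch on the board:** I touched the bare board to measure that offset, and the touch peaked at about 51 N. It was made with the fingertips, and the wrist limit is 120 N. If the 40 N limit for the arm and gripper body also counts the fingers, it was over.
- **Low side:** my first rim touch pushed the +y side slightly low. The −y press corrected it.

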